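Butt the end tray against the desk organiser

TASK

The blue desk organiser has come apart: take the small loose blue tray and butt it against the organiser's low end (the end away from the pens), so that the gap is closed and its sides run on straight in line with the organiser's front and back. Leave it standing flat on the worktop and let go; leave the green tray and the staple box where they are.

Things in the scene. Friction and masses are not known exactly. Their poses are not given: they have to be found in the camera images.
- blue_tray: The loose blue open-topped tray to be moved: 52 mm deep (its x) by 70 mm long (its y) by 40 mm high, walls 3 mm, about 0.12 kg, the same at both ends. It stands upright on the worktop; origin at the centre of its underside, z up. It can be gripped from above across its 52 mm depth, on the outside.
- organiser_end (a point): Foot of the organiser's flat low end face, in its middle, on the worktop. The blue organiser is fixed; it runs 140 mm from here along this frame's +y, 52 mm deep (x): 70 mm of low tray 40 mm high like the loose one, then a pen holder 95 mm high, pens to 155 mm. -y points out of the end face, to the robot's right; z up. A tray butted in line has its origin 35 mm from here along -y.
- green_tray: A green loose tray of the same size and shape as the blue one, not part of this organiser; to be left alone. Origin at the centre of its underside.
- staple_box: A green and beige card box of staples, 42 (x) by 68 (y) by 19 mm high, loose; to be left alone. Origin at the centre of its underside.
Mind the look-alikes: they are no part of the job. Of the things that look like the part that bears organiser_end, the largest one is meant.

How it is judged:
By the outcome, as a careful person would: the job done as asked, in the order asked, and still so for the second after the job is handed in, with the robot touching nothing.
It also fails if it takes over 29 s, if anything falls off the work surface, if the arm or the gripper's body presses on something with over 40 N, if the wrist force passes 120 N, or if a joint passes its speed limit or range.

ROBOT

A 7-joint arm with a two-finger parallel gripper is mounted at the origin on a cart in front of the work surface, level with it; the furniture and walls round the work are solid. World frame = base frame: x ahead of the robot, y to its left, z up, the work surface at z = 0. Lengths are in m, angles in rad, forces in N, time in s.
With the tool pointing down it reaches from about 0.4 to 0.85 m from the base axis. Payload 10.4 kg.
Tool frame: the origin (TCP) lies on the centre line of the jaws, within the pads' length; the fingertips stand 17 mm ahead of it and the grasp point (between the pads) lies 2 mm behind it (manip.tcp_to_tips is the distance from the TCP to the fingertips, in m); z points along the fingers, x is the direction in which the jaws open and shut, and the axes are right-handed (so a half turn about z gives the same grasp; the last joint's range is limited). The gripper opens to 85 mm and grips with 20 to 120 N. Pads are 22 mm wide; open, the fingers measure 114 mm over their backs; the gripper's body (76 mm by 85 mm) begins 54 mm behind the grasp point. The pads swing forward as they close: fully open they stand 13 mm farther back than shut.
Start: joints at [1.197, 0.332, -0.065, 1.46, 0.022, 1.35, -0.088], TCP at [0.215, -0.587, 0.248] pointing down, gripper open.
Joint ranges: [-2.6, 2.6], [-0.5, 2.12], [-1.47, 1.34], [0.16, 2.42], [-1.27, 4.41], [0.06, 2.06], [-2.6, 2.6]. Speed limits (rad/s): [2.22, 2.22, 2.79, 2.79, 3.14, 3.14, 3.14].

INTERFACE

Orientations are given as a unit quaternion [x, y, z, w].
In Python, from workcell import manip gives the robot as it stands.
- The arm moves only by the shell command python3 -m pendant 'ROWS' [FORCE]. ROWS is JSON, a list of rows, each a list of 3 entries, a list of its own where there are three numbers: the shift along the world's x, y, z in cm, then the turn, a rotation vector about the world's x, y, z in degrees, then the closure in counts, from 0 (fully open) to 255 (shut). A call has 1 to 12 rows; each row shifts and turns the pose as measured when the row begins; what a row does not reach is not made up. A row lasts 1/8 s, in which the tool goes at most 62.5 mm and 10.7 degrees, less where a joint would pass 70% of its speed; a pose out of reach is approached as far as the arm can. A call is refused whole if a number of a shift passes 6.25 or a number of a turn 10.7, either way. A call with a gripper value outside its range is refused whole. The fingers move at their own pace and stop on an object; FORCE is the grip in N (left out, the last holds). Time passes only in rows, so rows that do not move let the fingers close. It gives the time, the measured TCP pose, the force and the opening at its end, in the units of the state.
- manip.get_obs(): the state, without advancing time (a new reading comes with each control period).
- manip.camera(name): name is "scene" or "top"; returns a dict with "pixels" (400x640x3 uint8, red, green, blue), "range_z" (400x640 float32, m along the optical axis (not along the pixel's ray), 0 where there is no reading), "K" (3x3 intrinsics, pixels), "origin" and "rotation" of the camera in the world. Camera axes: x right, y down, z forward; pixel columns grow to the right and rows downward; lengths in m; the calibration is good to about 2 mm. A picture is of the moment at which its call begins.
- manip.hand_in(): hands the job in, once; it reports no verdict.
The state is a dict: "clock": time; "joint_pos": joint angles; "joint_velocities": joint speeds; "tau": joint torques, N m; "position": TCP position; "ee_rot": TCP orientation; "ft_force": force on the tool from outside, world axes, zero at the start; "torque": the same for the moment, N m; "grip_width": opening from 0.0 (shut) to 1.0 (fully open).
Only numpy, scipy, OpenCV 4.12 (cv2) and the standard library are available. Lean on these libraries where they do the work, as an engineer would, in place of code of your own. Each camera call takes 0.05 s, during which the arm holds its last target.

## Working session

There is one attempt and no reset: what is moved stays moved. The work goes in short steps, Python scripts to look and compute and a shell command to move; the robot and the scene stay as the last step left them, time stands still between calls to the robot, and variables do not carry over. Pictures are saved under pics/ and viewed, and the job is handed in when it is done.

```bash
mkdir -p pics; ls; python3 - <<'E'
from workcell import manip
import cv2,numpy as np
print(manip.get_obs())
for n in("scene","top"):
    c=manip.camera(n); cv2.imwrite(f"pics/{n}0.png",c["pixels"][:,:,::-1]); print(n,c["K"],c["origin"],c["rotation"])
    np.savez(f"{n}0.npz",**c)
E
```

```text
pics
{'clock': 0.0, 'joint_pos': array([ 1.1973667 ,  0.33288611, -0.06469182,  1.46094527,  0.021583  ,
        1.34991678, -0.08851806]), 'joint_velocities': array([-0.00095272, -0.00031081, -0.0001468 , -0.00033531, -0.00081631,
       -0.00033603, -0.00154494]), 'tau': array([-1.11773606e-03, -6.25446510e+01,  4.81463608e-02, -3.91613138e+01,
        1.60854904e-02,  9.96934745e-03, -2.28394617e-05]), 'position': array([ 0.21467046, -0.58659395,  0.24750512]), 'ee_rot': array([ 8.19654912e-01, -5.72857131e-01, -6.13893370e-04, -3.95743702e-04]), 'ft_force': array([-0.23533006,  0.97483719, -0.12132729]), 'torque': array([ 0.0287858 , -0.00060285, -0.0056913 ]), 'grip_width': 0.9947940410900938}
scene [[469.73315514   0.         323.17664554]
 [  0.         469.73315514 199.27307968]
 [  0.           0.           1.        ]] [-0.32586894  0.61760618  0.81501412] [-0.4318526   0.79167991 -0.37841817  0.20867664]
top [[423.8118686    0.         309.0809482 ]
 [  0.         423.8118686  200.05860534]
 [  0.           0.           1.        ]] [0.41120081 0.07771819 1.21394386] [ 0.70689189 -0.70637584  0.02892443 -0.02236989]
```

View pics/scene0.png

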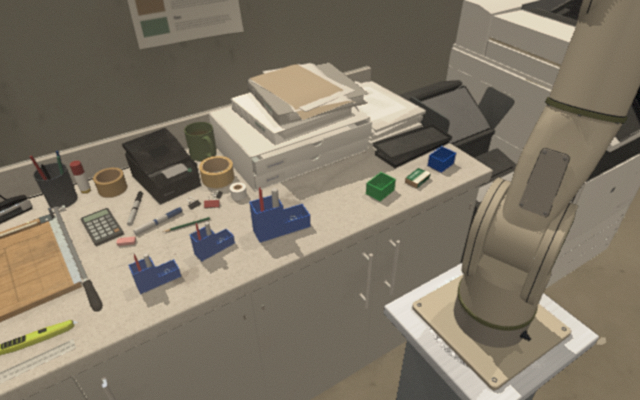

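View pics/top0.png

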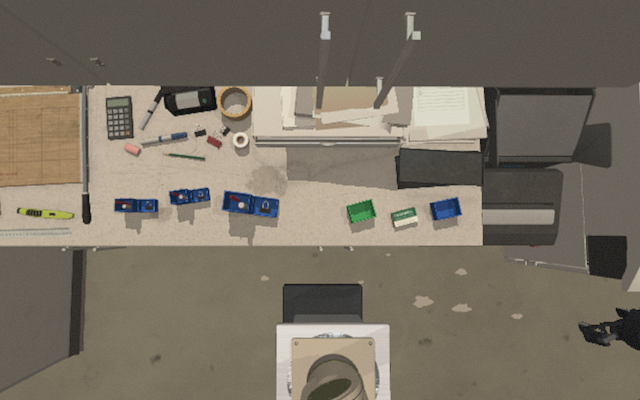

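The top view shows the large organiser around (250,205), with its low end at about (278,208). The loose blue tray is at (446,210), the green tray at (360,211) and the staple box at (404,217). Next I'll measure these.

```bash
cat > h.py <<'E'
import numpy as np,cv2
from scipy.spatial.transform import Rotation as R
def load(n): return dict(np.load(n))
def cloud(c):
    K=c["K"];z=c["range_z"];v,u=np.mgrid[:400,:640]
    p=np.stack([(u-K[0,2])/K[0,0]*z,(v-K[1,2])/K[1,1]*z,z],-1)
    return p@R.from_quat(c["rotation"]).as_matrix().T+c["origin"]
def ray(c,uv,h):
    uv=np.atleast_2d(uv).astype(float);K=c["K"]
    d=np.c_[(uv[:,0]-K[0,2])/K[0,0],(uv[:,1]-K[1,2])/K[1,1],np.ones(len(uv))]@R.from_quat(c["rotation"]).as_matrix().T
    return c["origin"]+d*((h-c["origin"][2])/d[:,2])[:,None]
def masks(c):
    h=cv2.cvtColor(c["pixels"],cv2.COLOR_RGB2HSV)
    return cv2.inRange(h,(105,110,30),(128,255,255)),cv2.inRange(h,(50,90,40),(85,255,255))
E
python3 - <<'E'
from h import *
for n in("top","scene"):
    c=load(n+"0.npz");P=cloud(c);b,g=masks(c)
    for nm,m in(("blue",b),("green",g)):
        k,l,st,ce=cv2.connectedComponentsWithStats(m)
        for i in range(1,k):
            if st[i,4]<60: continue
            q=P[l==i]; q=q[(q[:,2]>.0)]
            if len(q)<20: continue
            t=q[(q[:,2]>.033)&(q[:,2]<.047)] 
            r=cv2.minAreaRect(t[:,:2].astype(np.float32)*1000) if len(t)>5 else None
            print(n,nm,ce[i].round(),st[i,4],"zmax",np.percentile(q[:,2],[5,50,95,100]).round(3),"rim rect",len(t),r and [np.round(a,1) for a in r])
c=load("top0.npz");P=cloud(c)
for v,u in((205,330),(230,330),(210,430),(200,520),(165,440),(180,470),(160,330),(110,300),(110,450),(50,300),(235,470)):print(u,v,P[v,u].round(3))
im=c["pixels"][170:250,190:490,::-1]
cv2.imwrite("pics/z.png",cv2.resize(im[:,:150],None,fx=5,fy=5,interpolation=2));cv2.imwrite("pics/z2.png",cv2.resize(im[:,150:],None,fx=5,fy=5,interpolation=2))
E
```

```text
top blue [189. 196.] 381 zmax [0.002 0.026 0.066 1.214] rim rect 43 [array([507.2, 401.2]), array([34.3, 88.1]), np.float64(8.5)]
top blue [249. 204.] 804 zmax [0.002 0.01  0.096 1.214] rim rect 109 [array([483.2, 224.1]), array([137.1,  50.3]), np.float64(83.0)]
top blue [137. 205.] 394 zmax [0.002 0.027 0.065 0.07 ] rim rect 53 [array([482. , 568.6]), array([33. , 48.2]), np.float64(0.0)]
top blue [445. 209.] 493 zmax [0.002 0.007 0.042 1.214] rim rect 80 [array([ 473.7, -317. ]), array([50.1, 68.9]), np.float64(11.3)]
top green [361. 211.] 462 zmax [0.002 0.006 0.042 1.214] rim rect 76 [array([466.7, -78.8]), array([50. , 67.8]), np.float64(15.2)]
scene blue [441. 159.] 444 zmax [0.006 0.025 0.041 0.815] rim rect 118 [array([ 474.5, -315.4]), array([53. , 74.1]), np.float64(13.7)]
scene green [380. 186.] 539 zmax [0.004 0.025 0.042 0.815] rim rect 154 [array([468. , -78.8]), array([54.9, 77.1]), np.float64(16.4)]
330 205 [0.485 0.006 0.   ]
330 230 [0.414 0.007 0.   ]
430 210 [ 0.471 -0.28   0.003]
520 200 [ 0.514 -0.636 -0.184]
440 165 [ 0.599 -0.307  0.019]
470 180 [ 0.556 -0.391  0.019]
330 160 [0.615 0.006 0.003]
300 110 [0.707 0.091 0.194]
450 110 [ 0.743 -0.32   0.073]
300 50 [0.623 0.084 0.731]
470 235 [ 0.4   -0.395 -0.001]
```

View pics/z.png

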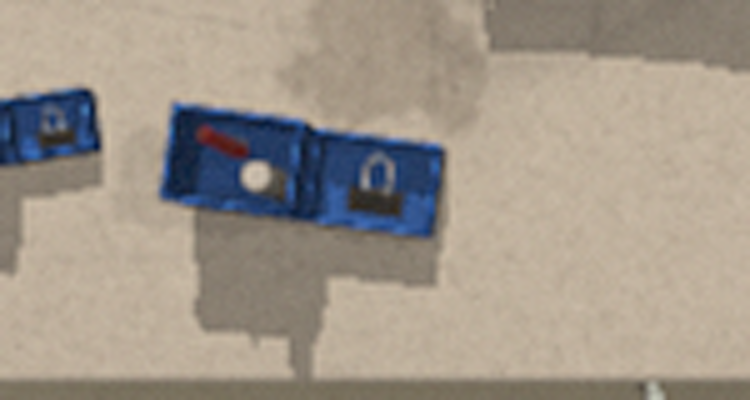

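View pics/z2.png

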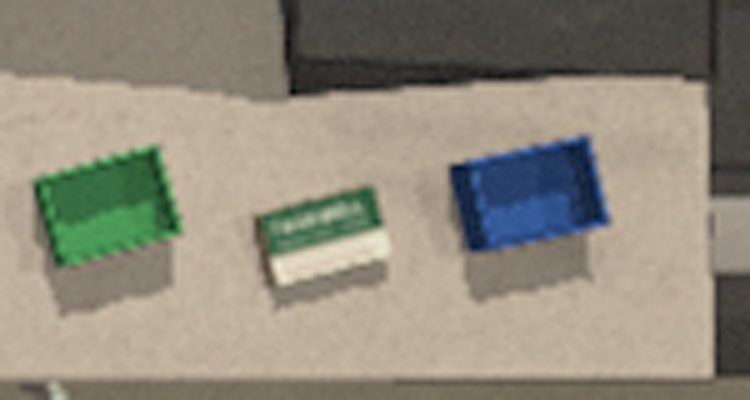

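```bash
cat > m.py <<'E'
from h import *
def fitline(p):
    vx,vy,x,y=cv2.fitLine(p.astype(np.float32),cv2.DIST_HUBER,0,1e-4,1e-4).ravel(); return np.array([x,y]),np.array([vx,vy])
def rim(c,box,nm=""):
    # box u0,v0,u1,v1; rim points z .036-.045
    P=cloud(c);u0,v0,u1,v1=box;q=P[v0:v1,u0:u1].reshape(-1,3);q=q[(q[:,2]>.034)&(q[:,2]<.046)]
    r=cv2.minAreaRect((q[:,:2]*1000).astype(np.float32)); b=cv2.boxPoints(r)
    print(nm,len(q),np.round(r[0],1),np.round(r[1],1),round(r[2],1)); print(b.round(1).tolist()); return q
E
python3 - <<'E'
from m import *
c=load("top0.npz")
rim(c,(425,192,468,228),"blue");rim(c,(342,195,380,228),"green")
q=rim(c,(251,190,284,222),"org low"); rim(c,(218,185,284,225),"org all")
# sides lines of low tray: extreme x per y column
for nm,box in(("org",(252,190,284,222)),("blue",(425,192,468,228))):
    P=cloud(c);u0,v0,u1,v1=box
    A=[];B=[];E=[];F=[]
    for u in range(u0,u1):
        s=P[v0:v1,u];s=s[(s[:,2]>.034)&(s[:,2]<.046)]
        if len(s): A.append(s[s[:,0].argmax(),:2]);B.append(s[s[:,0].argmin(),:2])
    for v in range(v0,v1):
        s=P[v,u0:u1];s=s[(s[:,2]>.034)&(s[:,2]<.046)]
        if len(s): E.append(s[s[:,1].argmin(),:2]);F.append(s[s[:,1].argmax(),:2])
    for k,L in zip("back front lowy highy".split(),(A,B,E,F)):
        p,d=fitline(np.array(L)*1000);print(nm,k,p.round(1),"yaw",np.degrees(np.arctan2(-d[0],d[1])).round(1))
P=cloud(c)
for u,v in((380,95),(320,60),(410,60),(378,85),(322,100)):print(u,v,P[v,u].round(3))
E
```

```text
blue 114 [ 473.2 -318.3] [51.9 71.9] 12.1
[[440.29998779296875, -288.6000061035156], [455.29998779296875, -358.8999938964844], [506.1000061035156, -348.0], [491.0, -277.70001220703125]]
green 105 [466.3 -80.4] [51.8 70.7] 15.8
[[431.79998779296875, -53.5], [451.0, -121.5], [500.79998779296875, -107.4000015258789], [481.6000061035156, -39.400001525878906]]
org low 108 [478.7 190.7] [70.4 52. ] 82.7
[[448.3999938964844, 159.10000610351562], [500.0, 152.5], [508.8999938964844, 222.3000030517578], [457.3999938964844, 228.89999389648438]]
org all 134 [482.9 224. ] [137.5  52. ] 82.7
[[448.3999938964844, 159.10000610351562], [500.0, 152.5], [517.5, 288.8999938964844], [465.8999938964844, 295.5]]
org back [503.2 188.1] yaw -7.4
org front [454.3 193. ] yaw -6.6
org lowy [473.8 157.4] yaw -94.8
org highy [483.6 223.7] yaw -91.4
blue back [ 497.2 -314.3] yaw -169.6
blue front [ 450.5 -331.3] yaw -168.9
blue lowy [ 481.5 -351.2] yaw -82.6
blue highy [ 472.7 -290.6] yaw -122.8
380 95 [ 0.589 -0.02   0.67 ]
320 60 [0.587 0.063 0.789]
410 60 [ 0.623 -0.052  0.703]
378 85 [ 0.612 -0.023  0.642]
322 100 [0.587 0.055 0.655]
```

```bash
python3 -m pendant '[[[3.2,3.4,0],[0,0,10.3],0],[[3.2,3.4,0],[0,0,10.3],0],[[3.2,3.4,0],[0,0,10.3],0],[[3.2,3.4,0],[0,0,10.3],0],[[3.2,3.4,0],[0,0,10.3],0],[[3.2,3.4,0],[0,0,10.3],0],[[3.2,3.4,0],[0,0,10.3],0],[[3.2,3.4,0],[0,0,10.3],0]]' 40; python3 -c "
from workcell import manip
from scipy.spatial.transform import Rotation as R
o=manip.get_obs();print(o['position'],R.from_quat(o['ee_rot']).as_matrix().round(3),o['joint_pos'],o['grip_width'])"
```

```text
clock: 1.1
position: [0.4723, -0.3073, 0.2443]
ee_rot: [0.992, 0.128, -0.003, 0.001]
ft_force: [0.6, -0.9, -0.1]
grip_width: 1.001
[ 0.47230965 -0.30731729  0.24426632] [[ 0.967  0.253 -0.006]
 [ 0.253 -0.967 -0.002]
 [-0.006  0.001 -1.   ]] [ 0.8873461   0.23591318 -0.45978861  1.61069409  0.11177515  1.32462569
  0.66653189] 1.0011373303326403
```

```bash
cat > st.py <<'E'
from workcell import manip
import numpy as np
from scipy.spatial.transform import Rotation as R
o=manip.get_obs();M=R.from_quat(o['ee_rot']).as_matrix()
print(o['clock'],o['position'].round(4),'yaw',np.degrees(np.arctan2(M[1,0],M[0,0])).round(2),'z',M[:,2].round(4),'F',o['ft_force'].round(1),'g',round(o['grip_width'],3))
E
python3 -m pendant '[[[0.1,-1.0,-3],[0,-0.3,-3],0],[[0,0,-4],[0,0,0],0],[[0,0,-4],[0,0,0],0],[[0,0,-4],[0,0,0],0],[[0,0,0],[0,0,0],0]]'; python3 st.py
python3 - <<'E'
from workcell import manip
import cv2,numpy as np
for n in("scene","top"):
    c=manip.camera(n);np.savez(f"{n}1.npz",**c)
    a=c["pixels"][100:220,340:520] if n=="scene" else c["pixels"][150:270,370:550]
    cv2.imwrite(f"pics/{n}1.png",cv2.resize(a[:,:,::-1],None,fx=4,fy=4,interpolation=2))
E
```

```text
clock: 1.72
position: [0.4758, -0.3121, 0.0897]
ee_rot: [0.994, 0.106, 0.0, -0.0]
ft_force: [-0.9, -0.6, 0.7]
grip_width: 1.0
1.725 [ 0.4758 -0.3121  0.0897] yaw 12.21 z [-0.e+00  1.e-04 -1.e+00] F [-0.9 -0.6  0.7] g 1.0
```

View pics/scene1.png

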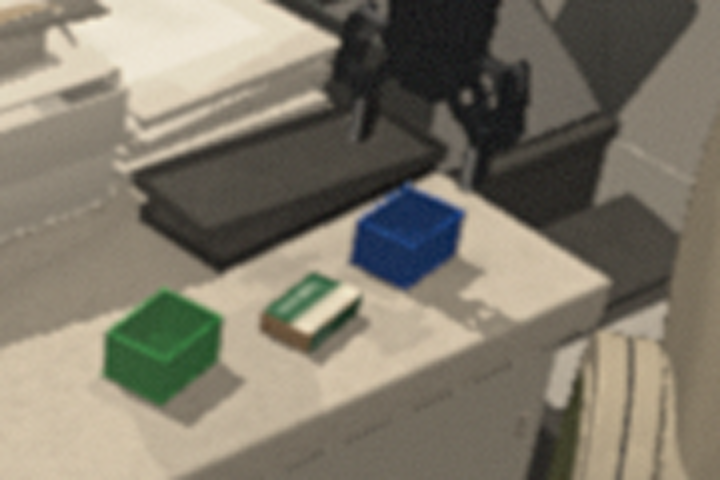

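View pics/top1.png

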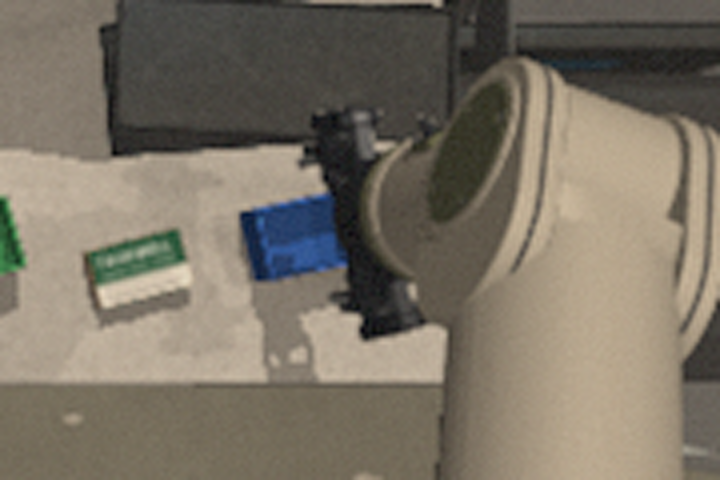

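Both views show the open fingers standing either side of the loose tray: the scene crop has the tips at (360,135) and (472,180), and the tray centre at (410,235). I'll make a small correction, then go down and grip.

```bash
python3 -m pendant '[[[-0.2,-0.6,0],[0,0,-0.5],0],[[0,0,-3],[0,0,0],0],[[0,0,-2.6],[0,0,0],0],[[0,0,0],[0,0,0],0]]'; python3 st.py
```

```text
clock: 2.33
position: [0.4793, -0.324, 0.044]
ee_rot: [0.995, 0.1, 0.007, 0.006]
ft_force: [0.6, 0.6, 0.1]
grip_width: 0.998
2.325 [ 0.4793 -0.324   0.044 ] yaw 11.51 z [ 0.0143 -0.0113 -0.9998] F [0.6 0.6 0.1] g 0.998
```

```bash
python3 -c "
from workcell import manip
print(manip.get_obs()['joint_pos'].round(3))"; python3 -m pendant '[[[0,0,0],[0,0,0],0]]'; python3 st.py
```

```text
[ 0.855  0.454 -0.412  1.788  0.225  0.927  0.548]
clock: 2.45
position: [0.4801, -0.3249, 0.0459]
ee_rot: [0.995, 0.1, 0.007, 0.007]
ft_force: [-0.4, 0.4, -0.1]
grip_width: 1.001
2.45 [ 0.4801 -0.3249  0.0459] yaw 11.48 z [ 0.0162 -0.0128 -0.9998] F [-0.4  0.4 -0.1] g 1.001
```

```bash
python3 -m pendant '[[[-0.6,0.7,0],[0.7,0.9,0],0],[[0,0,0],[0,0,0],0]]'; python3 st.py;
```

```text
clock: 2.7
position: [0.4747, -0.3181, 0.0483]
ee_rot: [0.995, 0.1, 0.001, 0.001]
ft_force: [-0.7, 0.1, 1.0]
grip_width: 0.996
2.7 [ 0.4747 -0.3181  0.0483] yaw 11.46 z [ 0.0019 -0.0015 -1.    ] F [-0.7  0.1  1. ] g 0.996
```

```bash
python3 -m pendant '[[[-0.2,0,-1],[0.1,0.1,0],0],[[-0.05,0.05,-1],[0.2,0.2,0],0]]'; python3 st.py;
```

```text
clock: 2.95
position: [0.4726, -0.3181, 0.0284]
ee_rot: [0.995, 0.1, -0.001, -0.001]
ft_force: [0.3, -0.4, -0.1]
grip_width: 1.002
2.95 [ 0.4726 -0.3181  0.0284] yaw 11.46 z [-0.0019  0.0025 -1.    ] F [ 0.3 -0.4 -0.1] g 1.002
```

```bash
python3 -m pendant '[[[0,0,0],[0,0,0],255],[[0,0,0],[0,0,0],255],[[0,0,0],[0,0,0],255],[[0,0,0],[0,0,0],255],[[0,0,0],[0,0,0],255],[[0,0,0],[0,0,0],255]]' 40; python3 st.py;
```

```text
clock: 3.7
position: [0.4721, -0.3176, 0.0271]
ee_rot: [0.995, 0.1, -0.002, -0.002]
ft_force: [0.1, 0.2, 0.1]
grip_width: 0.602
3.7 [ 0.4721 -0.3176  0.0271] yaw 11.47 z [-0.0036  0.0039 -1.    ] F [0.1 0.2 0.1] g 0.602
```

```bash
python3 -m pendant '[[[0,0,3],[0,0,0],255],[[0,0,4],[0,0,0],255],[[0,0,3],[0,0,0],255],[[0,2,0],[0,0,-2],255],[[0,5,0],[0,0,-2],255],[[0,5,0],[0,0,-2.5],255],[[0,5,0],[0,0,-2.5],255],[[0,5,0],[0,0,-2.5],255],[[0,5,0],[0,0,-2.5],255],[[0,5,0],[0,0,-2.5],255],[[0,4,0],[0,0,-2],255],[[0,0,0],[0,0,0],255]]'; python3 st.py;
```

```text
clock: 5.2
position: [0.469, 0.0534, 0.131]
ee_rot: [0.998, -0.067, 0.0, -0.002]
ft_force: [0.2, -0.9, -1.5]
grip_width: 0.605
5.2 [0.469  0.0534 0.131 ] yaw -7.71 z [ 5.0e-04  3.9e-03 -1.0e+00] F [ 0.2 -0.9 -1.5] g 0.605
```

```bash
python3 -m pendant '[[[-0.2,3.5,-1],[0.2,0,0.3],255],[[0,0,-3],[0,0,0],255],[[0,0,-3],[0,0,0],255],[[0,0,-1],[0,0,0],255],[[0,0,0],[0,0,0],255]]'; python3 st.py;python3 - <<'E'
from workcell import manip
import cv2,numpy as np
for n in("scene","top"):
    c=manip.camera(n);np.savez(f"{n}2.npz",**c)
    a=c["pixels"][150:270,220:400] if n=="scene" else c["pixels"][150:270,210:390]
    cv2.imwrite(f"pics/{n}2.png",cv2.resize(a[:,:,::-1],None,fx=4,fy=4,interpolation=2))
E
```

```text
clock: 5.82
position: [0.4681, 0.0854, 0.0498]
ee_rot: [0.998, -0.066, 0.001, -0.003]
ft_force: [-1.3, 0.2, -1.3]
grip_width: 0.602
5.825 [0.4681 0.0854 0.0498] yaw -7.54 z [ 0.0024  0.0054 -1.    ] F [-1.3  0.2 -1.3] g 0.602
```

View pics/scene2.png

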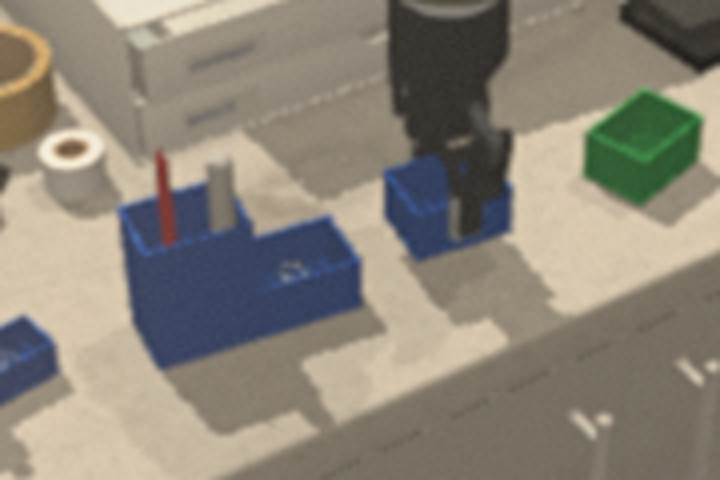

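View pics/top2.png

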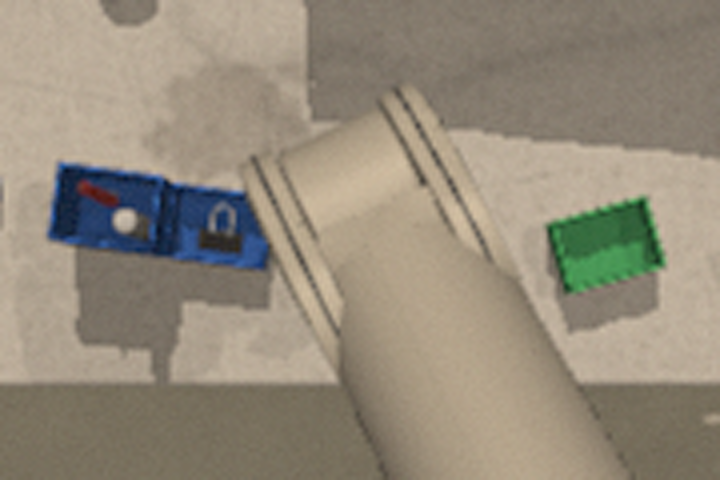

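```bash
python3 -m pendant '[[[-0.3,0,-1],[-0.3,0.1,0.2],255],[[0,0,-0.8],[0,0,0],255],[[0,0,0],[0,0,0],255]]'; python3 st.py
```

```text
clock: 6.3
position: [0.4666, 0.0854, 0.0329]
ee_rot: [0.998, -0.064, 0.003, 0.0]
ft_force: [0.1, 0.2, -0.5]
grip_width: 0.604
6.3 [0.4666 0.0854 0.0329] yaw -7.35 z [ 5.e-03 -6.e-04 -1.e+00] F [ 0.1  0.2 -0.5] g 0.604
```

```bash
python3 -m pendant '[[[-0.15,0,-0.3],[0,0.3,0],255],[[0.13,1,0],[0,0,0],255],[[0.13,1,0],[0,0,0],255],[[0,0,0],[0,0,0],255]]'; python3 st.py; python3 - <<'E'
from workcell import manip
import cv2,numpy as np
from h import *
c=manip.camera("scene");np.savez("scene3.npz",**c)
a=c["pixels"][180:260,240:360]
cv2.imwrite("pics/scene3.png",cv2.resize(a[:,:,::-1],None,fx=6,fy=6,interpolation=2))
E
```

```text
clock: 6.8
position: [0.4681, 0.1076, 0.0302]
ee_rot: [0.998, -0.064, 0.0, -0.0]
ft_force: [-1.2, -0.1, -0.3]
grip_width: 0.604
6.8 [0.4681 0.1076 0.0302] yaw -7.31 z [ 2.e-04  1.e-04 -1.e+00] F [-1.2 -0.1 -0.3] g 0.604
```

View pics/scene3.png

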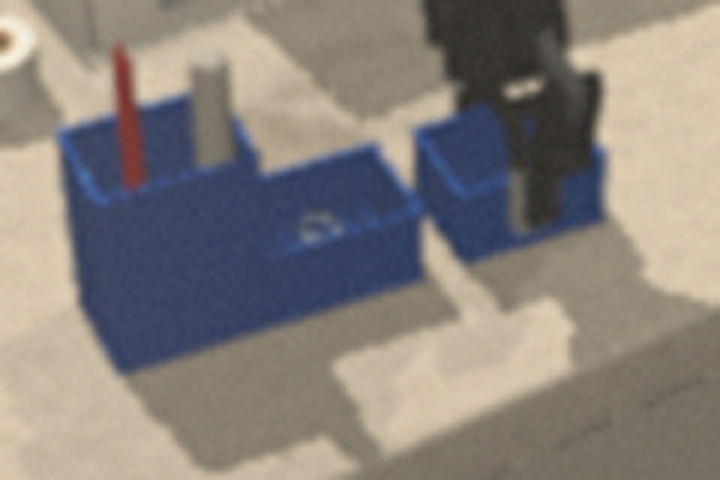

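The scene crop shows the tray about 13 mm short of the organiser's end. Its lower front corner at (470,262) lies on the extended front line of the organiser. I'll lower it and close the gap in small steps.

```bash
python3 -m pendant '[[[0,0,-0.2],[0,0,0],255],[[0.08,0.6,0],[0,0,0],255],[[0.05,0.3,0],[0,0,0],255],[[0,0,0],[0,0,0],255]]'; python3 st.py
```

```text
clock: 7.35
position: [0.4695, 0.1163, 0.028]
ee_rot: [0.998, -0.064, 0.0, 0.0]
ft_force: [0.3, -0.3, -0.5]
grip_width: 0.604
7.35 [0.4695 0.1163 0.028 ] yaw -7.37 z [ 0.e+00 -4.e-04 -1.e+00] F [ 0.3 -0.3 -0.5] g 0.604
```

```bash
python3 -m pendant '[[[0,0.2,0],[0,0,0],255],[[0.02,0.15,0],[0,0,0],255]]'; python3 st.py;python3 -m pendant '[[[0.02,0.15,0],[0,0,0],255]]'; python3 st.py
```

```text
clock: 7.6
position: [0.4697, 0.1198, 0.028]
ee_rot: [0.998, -0.065, 0.0, 0.0]
ft_force: [-0.5, 0.1, -0.3]
grip_width: 0.602
7.6 [0.4697 0.1198 0.028 ] yaw -7.4 z [ 1.e-04 -6.e-04 -1.e+00] F [-0.5  0.1 -0.3] g 0.602
clock: 7.72
position: [0.4699, 0.1213, 0.028]
ee_rot: [0.998, -0.065, -0.0, 0.0]
ft_force: [-0.2, -0.1, -1.2]
grip_width: 0.601
7.725 [0.4699 0.1213 0.028 ] yaw -7.4 z [-1.e-04 -7.e-04 -1.e+00] F [-0.2 -0.1 -1.2] g 0.601
```

```bash
python3 -m pendant '[[[0.02,0.1,0],[0,0,0],255]]'; python3 st.py
```

```text
clock: 7.85
position: [0.4701, 0.1225, 0.028]
ee_rot: [0.998, -0.064, 0.0, 0.0]
ft_force: [0.1, 0.4, -1.3]
grip_width: 0.603
7.85 [0.4701 0.1225 0.028 ] yaw -7.39 z [ 1.e-04 -6.e-04 -1.e+00] F [ 0.1  0.4 -1.3] g 0.603
```

```bash
python3 -m pendant '[[[0.01,0.1,0],[0,0,0],255]]'; python3 st.py; python3 -m pendant '[[[0.01,0.1,0],[0,0,0],255]]'; python3 st.py
```

```text
clock: 7.98
position: [0.4702, 0.1232, 0.028]
ee_rot: [0.998, -0.065, -0.0, 0.001]
ft_force: [-0.5, -4.0, 0.5]
grip_width: 0.598
7.975 [0.4702 0.1232 0.028 ] yaw -7.4 z [-1.e-04 -1.e-03 -1.e+00] F [-0.5 -4.   0.5] g 0.598
clock: 8.1
position: [0.4702, 0.1232, 0.0279]
ee_rot: [0.998, -0.065, -0.0, 0.001]
ft_force: [-1.7, -6.3, 1.7]
grip_width: 0.601
8.1 [0.4702 0.1232 0.0279] yaw -7.45 z [-8.0e-04 -2.5e-03 -1.0e+00] F [-1.7 -6.3  1.7] g 0.601
```

Contact at y = 0.1232, with about 6 N pushing back. Next I'll seat it on the worktop and release.

```bash
python3 -m pendant '[[[0,0.05,-0.1],[0.1,0,0],255],[[0,0,-0.1],[0,0,0],255]]'; python3 st.py
```

```text
clock: 8.35
position: [0.4705, 0.1232, 0.027]
ee_rot: [0.998, -0.065, -0.0, 0.001]
ft_force: [-8.4, -4.2, 25.2]
grip_width: 0.606
8.35 [0.4705 0.1232 0.027 ] yaw -7.49 z [-8.0e-04 -2.2e-03 -1.0e+00] F [-8.4 -4.2 25.2] g 0.606
```

```bash
python3 -m pendant '[[[0,0,0.03],[0,0,0],255]]'; python3 st.py; python3 -m pendant '[[[0,0,0],[0,0,0],60],[[0,0,0],[0,0,0],0],[[0,0,0],[0,0,0],0],[[0,0,0],[0,0,0],0]]'; python3 st.py
```

```text
clock: 8.48
position: [0.4705, 0.1232, 0.0275]
ee_rot: [0.998, -0.065, -0.0, 0.001]
ft_force: [0.5, -2.0, -1.9]
grip_width: 0.603
8.475 [0.4705 0.1232 0.0275] yaw -7.5 z [-8.0e-04 -2.4e-03 -1.0e+00] F [ 0.5 -2.  -1.9] g 0.603
clock: 8.98
position: [0.4708, 0.1242, 0.0276]
ee_rot: [0.998, -0.065, 0.0, 0.0]
ft_force: [-0.2, 0.1, -0.4]
grip_width: 1.001
8.975 [0.4708 0.1242 0.0276] yaw -7.46 z [ 2.e-04 -8.e-04 -1.e+00] F [-0.2  0.1 -0.4] g 1.001
```

Now lift straight up, move to the right out of the top camera's view, and look.

```bash
python3 -m pendant '[[[0,0,2],[0,0,0],0],[[0,0,4],[0,0,0],0],[[0,0,5],[0,0,0],0],[[0,0,6],[0,0,0],0],[[0,-5,2],[0,0,0],0],[[0,-6,0],[0,0,0],0],[[0,-6,0],[0,0,0],0],[[0,-6,0],[0,0,0],0],[[0,-6,0],[0,0,0],0],[[0,0,0],[0,0,0],0]]'; python3 st.py
python3 - <<'E'
from workcell import manip
from m import *
for n in("scene","top"):
    c=manip.camera(n);np.savez(f"{n}4.npz",**c)
    a=c["pixels"][180:260,240:360] if n=="scene" else c["pixels"][170:250,210:330]
    cv2.imwrite(f"pics/{n}4.png",cv2.resize(a[:,:,::-1],None,fx=6,fy=6,interpolation=2))
E
```

```text
clock: 10.22
position: [0.4677, -0.1738, 0.2248]
ee_rot: [0.998, -0.063, 0.002, 0.001]
ft_force: [-0.3, 0.5, 0.4]
grip_width: 1.0
10.225 [ 0.4677 -0.1738  0.2248] yaw -7.21 z [ 0.0031 -0.002  -1.    ] F [-0.3  0.5  0.4] g 1.0
```

View pics/scene4.png

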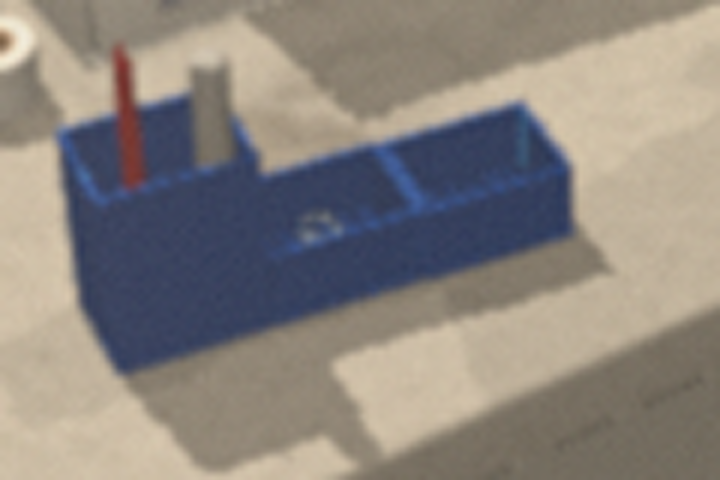

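View pics/top4.png

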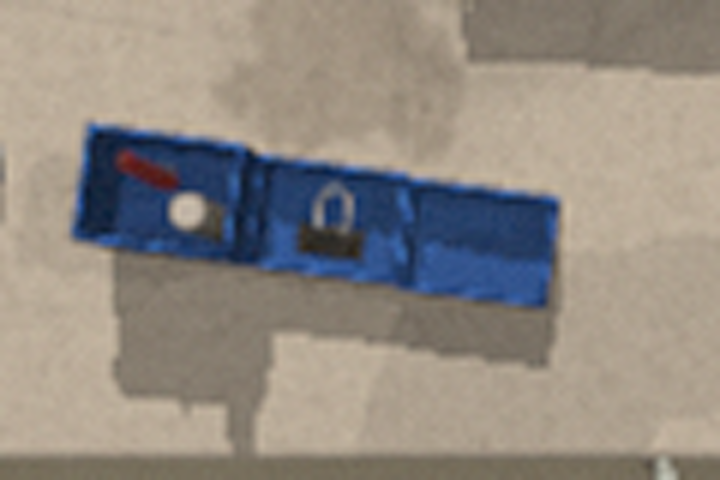

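Both views show one continuous body. In the scene crop the join runs from (385,150) to (420,208) and the edges carry straight on past it. In the top crop the join is at x≈410. Next I'll check this numerically.

```bash
python3 - <<'E'
from m import *
c=load("top4.npz");P=cloud(c)
rim(c,(279,190,312,228),"tray");rim(c,(252,190,279,222),"org low");rim(c,(252,190,312,228),"both")
m=masks(c)[0]
# outline lines: mask boundary per column cast to rim height
for nm,u0,u1 in(("org",256,276),("tray",281,300)):
  for k in("back","front"):
    L=[]
    for u in range(u0,u1):
        z=P[185:230,u]; i=np.where((z[:,2]>.034)&(z[:,2]<.046))[0]
        if len(i): L.append(z[i[0] if k=="back" else i[-1],:2])
    p,d=fitline(np.array(L)*1000); print(nm,k,"x at y=121:",(p[0]+d[0]/d[1]*(121-p[1])).round(2),"yaw",np.degrees(np.arctan(-d[0]/d[1])).round(2), "n",len(L))
g0=masks(load("top0.npz"))[1];g1=masks(c)[1]
for g in(g0,g1):
    k,l,s,ce=cv2.connectedComponentsWithStats(g); print([(ce[i].round(1).tolist(),s[i,4]) for i in range(1,k) if s[i,4]>40])
E
```

```text
tray 72 [467.8 119.8] [67.7 52.1] 82.8
[[437.70001220703125, 89.5], [489.3999938964844, 82.9000015258789], [497.8999938964844, 150.10000610351562], [446.29998779296875, 156.6999969482422]]
org low 123 [477.7 187.4] [77.  52.8] 82.3
[[446.29998779296875, 152.8000030517578], [498.70001220703125, 145.60000610351562], [509.1000061035156, 221.89999389648438], [456.70001220703125, 229.10000610351562]]
both 195 [473.4 156.1] [140.7  52.6] 81.5
[[437.0, 90.4000015258789], [489.0, 82.69999694824219], [509.70001220703125, 221.8000030517578], [457.70001220703125, 229.60000610351562]]
org back x at y=121: 493.62 yaw -8.35 n 20
org front x at y=121: 443.53 yaw -8.2 n 20
tray back x at y=121: 492.91 yaw -8.87 n 19
tray front x at y=121: 443.22 yaw -9.39 n 19
[([361.0, 211.0], np.int32(462))]
[([361.0, 211.0], np.int32(456))]
```

```bash
python3 -c "
from workcell import manip
print(manip.hand_in())"; python3 st.py
```

```text
the job is handed in; nothing more can be done
None
the job is handed in; nothing more can be done
```

The loose blue tray now stands flat, butted in line against the low end of the large organiser, and the job is handed in. I gripped it across its 52 mm depth and turned it to the organiser's angle. I then slid it in until it met the end face with about 6 N, seated it on the worktop, let go and moved the arm clear. The last time read was about 10.3 s of the 29 s allowed.

**Last checks (top camera, after letting go):**
- **Gap:** the tray and low section together measure 140.7 mm against an ideal 140 mm, so no gap could be measured. Both pictures show one continuous body.
- **Alignment:** the front and back edges run on within about 0.3 to 0.7 mm.
- **Angle:** the rectangle fits agree to about 0.5°. The edge-line fits differ by 0.5 to 1.2°, which I put down to the coarse pixels (nearly 3 mm each). The tool was at -7.5° when it let go, and the organiser measured about -7.3°.
- **Green tray:** its centre is at the same pixel as at the start.
- **Staple box:** I did not measure it again. The tray passed over it with plenty of height.

**Two things differed from plan:** contact came about 2 mm further along than I had calculated, which is within the calibration error. Seating the tray briefly pressed it down with about 25 N, and I eased that off before opening the gripper.

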